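Load the screw tubes and stack the interlocking wash trays

ROBOT

A 6-joint arm with a two-finger parallel gripper is mounted at the origin on the work surface. World frame = base frame: x ahead of the robot, y to its left, z up, the work surface at z = 0. Lengths are in m, angles in rad, forces in N, time in s.
With the tool pointing down it reaches from about 0.35 to 0.725 m from the base axis. Payload 6 kg.
Tool frame: the origin (TCP) lies at the very end of the fingers, on their centre line; the grasp point (between the pads) lies 19 mm behind it; z points along the fingers, y is the direction in which the jaws open and shut (so a half turn about z gives the same grasp; the last joint's range is limited). The gripper opens to 85 mm and grips with 20 to 120 N. Pads are 22 mm wide; open, the fingers measure 114 mm over their backs; the gripper's body (76 mm by 85 mm) begins 54 mm behind the grasp point. The pads swing forward as they close: fully open they stand 13 mm farther back than shut.
Start: joints at [-0.879, 0.04, 0.085, 0, -1.615, -0.334], TCP at [0.21, -0.562, 0.231] pointing down, gripper open.
Joint ranges: [-2.56, 2.56], [-1.29, 2.01], [-1.08, 1.49], [-3.29, 1.98], [-2.81, -0.18], [-2.99, 2.99]. Speed limits (rad/s): [2.57, 2.57, 3.01, 3.14, 3.14, 3.14].

INTERFACE

Orientations are given as a rotation vector (axis times angle).
In Python, from cell import * gives the robot as it stands. Calls block until the motion is done:
- goto(position, orientation): joint-space move of the TCP to a pose.
- move_linear(position, orientation=None, v=0.15): straight line of the TCP; orientation=None keeps the orientation; v is the mean speed in m/s.
- move_joints(angles): joint-space move.
- grip(opening, strength=None): opening from 0.0 (shut) to 1.0 (fully open); strength is the grip in N (None keeps the last); returns when the fingers have stopped.
- wait(seconds).
- inverse_kinematics(position, orientation): joint angles nearest the present ones, or None.
- read_state(): the state.
- snapshot(name): name is "side" or "top"; returns the picture (384x512x3 uint8, blue, green, red); there is no depth.
- camera_params(name): a dict with "mtx" (3x3 intrinsics, pixels), "world_to_cam" (4x4, takes a point from world to camera coordinates). Camera axes: x right, y up, looking along -z (the intrinsics and any distortion apply to the point x, -y, -z); pixel columns grow to the right and rows downward; lengths in m; the calibration is good to about 2 mm. A picture is of the moment at which its call begins. camera_params takes no time and is no camera call.
A pose or a line that the arm cannot do raises MotionError and nothing moves.
- close_job(): hands the job in, once; it reports no verdict.
Trained networks look in the newest picture that a camera, given by its name, has taken for a name from the list of things; names that differ only in an ending like _2 or _b are one class to them, and where a whole thing is asked for, a point or a joint stands for the part that bears it (a point fixed in the world has none). Each returns a list of dicts, best first, with "score" (0 to 1); they miss things now and then, are a little off and sometimes report something else, mostly with a low value. They report only what shows in the picture. A call takes as long as a camera call. They do not tell look-alikes from the thing itself.
- cut_out(label, camera): "pixels" (384x512 bool, what is visible of it).
- landmark_of(label, camera): "centre" ([x, y, z] in m, in world coordinates, good to about 4 mm: a listed point, or the origin of a listed thing).
The state is a dict: "t": time; "joint_positions": joint angles; "qd": joint speeds; "tau": joint torques, N m; "position": TCP position; "tcp_rot": TCP orientation; "contact_force": force on the tool from outside, world axes, zero at the start; "wrist_torque": the same for the moment, N m; "width": opening from 0.0 (shut) to 1.0 (fully open).
Only numpy, scipy, OpenCV 4.12 (cv2) and the standard library are available. Lean on these libraries where they do the work, as an engineer would, in place of code of your own. Each camera call takes 0.05 s, during which the arm holds its last target. There are 200 camera calls.

TASK

Stack the black pocket tray on the dark grey base plate, move every screw tube from the white drip rack into its pockets, standing upright, one to a pocket, then stack the circuit-board tray on it and finally the flat cover on top. Each piece must drop fully home between the corner lips of the one below, long side over long side. Do not tip over the tubes, and leave everything else on the drainboard where it is.

Things in the scene. Friction and masses are not known exactly. Their poses are not given: they have to be found in the camera images.
- stand: Dark grey base plate, 150 x 120 x 15 mm, fixed, with L-shaped lips (4 mm thick, 10 mm high) at its four corners. The foot of a tray rests on the plate (z 15) between the lips, with 3 mm play on each side, as on every tray's posts; a half turn makes no difference. Origin: centre of underside; x along the 150 mm side.
- rack_tray: Black tray, 150x120x105 mm, 0.5 kg, deck 20 thick with six pockets 30 square, floor at z 5, centres x -42, 0, 42, y -32, 32. Corner posts 14 square to z 95, 4 mm thick L lips outside to z 105; next foot rests on the posts. Steel bridge handle in the middle: bar 60 long (x), 12 wide, z 36 to 48. Foot 136x106, lowest 12 mm. Origin: centre of underside; x along the long side, z up; all in mm.
- board_tray: Black tray, 150x120x76 mm, 0.4 kg, green circuit boards fixed to its deck. Corner posts 14 square to z 66, 4 mm thick L lips outside to z 76; next foot rests on the posts. Steel bridge handle in the middle: bar 60 long (x), 12 wide, z 40 to 52. Foot 136x106, lowest 12 mm. Origin: centre of underside; x along the long side, z up; all in mm.
- cover: Black flat cover without posts, 0.35 kg: foot, then a plate 150 x 120 mm, z 12 to 18. Steel bridge handle in the middle: bar 60 long (x), 12 wide, z 40 to 52. Foot 136x106, lowest 12 mm. Origin: centre of underside; x along the long side, z up; all in mm.
- drip_rack: White block, 240 x 50 x 22 mm, fixed to the drainboard, with five square pockets in a row along its x: 30 mm square, 17 mm deep, at x = -92, -46, 0, 46, 92 mm. Origin: centre of the underside.
- tube1: Capped round clear tube of screws, 26 mm across over its whole length and 80 mm long, grey cap on top, 60 g; at the start it stands in a pocket of the white drip rack. May be absent. Origin: centre of its underside; z along it, up.
- tube2: Capped round clear tube of screws, 26 mm across over its whole length and 80 mm long, grey cap on top, 60 g; at the start it stands in a pocket of the white drip rack. May be absent. Origin: centre of its underside; z along it, up.
- tube3: Capped round clear tube of screws, 26 mm across over its whole length and 80 mm long, grey cap on top, 60 g; at the start it stands in a pocket of the white drip rack. May be absent. Origin: centre of its underside; z along it, up.
- tube4: Capped round clear tube of screws, 26 mm across over its whole length and 80 mm long, grey cap on top, 60 g; at the start it stands in a pocket of the white drip rack. May be absent. Origin: centre of its underside; z along it, up.
- tube5: Capped round clear tube of screws, 26 mm across over its whole length and 80 mm long, grey cap on top, 60 g; at the start it stands in a pocket of the white drip rack. May be absent. Origin: centre of its underside; z along it, up.
- spray_a: Yellow spray bottle with red head, 72 mm across, 207 mm high, standing. A bystander, not part of the job. Origin: centre of its underside.
- spray_b: Yellow spray bottle with blue head, 72 mm across, 207 mm high, standing. A bystander, not part of the job. Origin: centre of its underside.
- drive: Metal hard drive, 100 x 70 x 10 mm, lying flat. A bystander, not part of the job. Origin: centre of its underside.
- paintbrush: Yellow-handled round brush, 200 mm long along its x, lying. A bystander, not part of the job. Origin: centre of its underside, near the front of its handle.
- scrub_brush: White scrubbing brush with green bristles, 140 x 50 x 38 mm. A bystander, not part of the job. Origin: centre of its underside.
- plug: Black rubber sink plug, 44 mm across, 20 mm high. A bystander, not part of the job. Origin: centre of its underside.
- aerator: Brass tap aerator, 32 mm across, 30 mm high. A bystander, not part of the job. Origin: centre of its underside.
There are look-alikes about, which are no part of the job. What is shaped like the cover but pink or turquoise is not meant.

How it is judged:
On the way, in this order (a step that is already met when the one before it is completed fails the run):
1. the pocket tray sits home between the corner lips of the base plate (x of rack_tray in the frame of stand between -0.006 and 0.006 m and y of rack_tray in the frame of stand between -0.006 and 0.006 m and z of rack_tray in the frame of stand between 0.012 and 0.018 m and angle between the x axis of rack_tray and the x axis of stand, either way round below 0.07 rad and angle between rack_tray's own z axis and vertical below 0.05 rad), for 0.2 s.
2. every tube that is present stands in a pocket of the pocket tray (x of tube1 in the frame of rack_tray between -0.055 and 0.055 m and y of tube1 in the frame of rack_tray between -0.045 and 0.045 m and z of tube1 in the frame of rack_tray between 0.001 and 0.009 m and angle between each of tube1, tube2, tube3, tube4, tube5's own z axis and vertical below 0.12 rad and x of tube2 in the frame of rack_tray between -0.055 and 0.055 m and y of tube2 in the frame of rack_tray between -0.045 and 0.045 m and z of tube2 in the frame of rack_tray between 0.001 and 0.009 m and x of tube3 in the frame of rack_tray between -0.055 and 0.055 m and y of tube3 in the frame of rack_tray between -0.045 and 0.045 m and z of tube3 in the frame of rack_tray between 0.001 and 0.009 m and x of tube4 in the frame of rack_tray between -0.055 and 0.055 m and y of tube4 in the frame of rack_tray between -0.045 and 0.045 m and z of tube4 in the frame of rack_tray between 0.001 and 0.009 m and x of tube5 in the frame of rack_tray between -0.055 and 0.055 m and y of tube5 in the frame of rack_tray between -0.045 and 0.045 m and z of tube5 in the frame of rack_tray between 0.001 and 0.009 m), for 0.2 s.
3. the circuit-board tray sits home on the pocket tray (x of board_tray in the frame of rack_tray between -0.006 and 0.006 m and y of board_tray in the frame of rack_tray between -0.006 and 0.006 m and z of board_tray in the frame of rack_tray between 0.092 and 0.098 m and angle between the x axis of board_tray and the x axis of rack_tray, either way round below 0.07 rad and angle between board_tray's own z axis and vertical below 0.05 rad), for 0.2 s.
4. the cover sits home on the circuit-board tray (x of cover in the frame of board_tray between -0.006 and 0.006 m and y of cover in the frame of board_tray between -0.006 and 0.006 m and z of cover in the frame of board_tray between 0.063 and 0.069 m and angle between the x axis of cover and the x axis of board_tray, either way round below 0.07 rad and angle between cover's own z axis and vertical below 0.05 rad), for 0.2 s.
At the end, for the whole second after the job is handed in: Pocket tray on base plate, board tray on it, cover on top: each within 6 mm sideways and 3 mm in height of its seat, turned under 0.07 rad from the one below, level within 0.05 rad; every present tube on a pocket floor (4 mm), upright within 0.12 rad; all at rest (all of step 1 and all of step 2 and all of step 3 and all of step 4 and linear speed of each of rack_tray, board_tray, cover, tube1, tube2, tube3, tube4, tube5 below 0.02 m/s); the robot touches nothing.
It fails at once if a tube is tipped over (more than 0.8 rad) (angle between any of tube1, tube2, tube3, tube4, tube5's own z axis and vertical above 0.8 rad).
It fails at once if a bystander is moved more than 40 mm (distance of any of spray_a, spray_b, drive, paintbrush, scrub_brush, plug, aerator from where it was at the start of the episode above 0.04 m).
Of tube1, tube2, tube3, tube4, tube5 only 3 to 5 are there at a start; the rules pass over those that are not, and their reading is None.
At some moment in a run one of board_tray, cover may be knocked a few centimetres aside while the robot is not near it.
It also fails if it takes over 200 s, if anything falls off the work surface, if the arm or the gripper's body presses on something with over 40 N, if the wrist force passes 120 N, or if a joint passes its speed limit or range.

## Working session

There is one attempt and no reset: what is moved stays moved. The work goes in short steps, each a Python script; the robot and the scene stay as the last script left them, time stands still between calls to the robot, and variables do not carry over. Pictures are saved under pics/ and viewed, about 12 in all and at most 16, crops included, and the job is handed in when it is done.

```bash
mkdir -p pics; ls
python3 - <<'E'
from cell import *
import cv2
for n in ("top","side"):
    im=snapshot(n); cv2.imwrite(f"pics/{n}0.png",cv2.resize(im,(800,600),interpolation=cv2.INTER_CUBIC)); p=camera_params(n); print(n,p)
    for l in ["stand","rack_tray","board_tray","cover","drip_rack","tube1","spray_a","drive","paintbrush","scrub_brush","plug","aerator"]:
        print(l,[(round(d["score"],2),[round(float(v),3) for v in d["centre"]]) for d in landmark_of(l,n)])
print(read_state())
E
```

```text
pics
top {'mtx': array([[368.87433718,   0.        , 253.38188404],
       [  0.        , 368.87433718, 190.9648616 ],
       [  0.        ,   0.        ,   1.        ]]), 'world_to_cam': array([[ 9.87361547e-04, -9.99998273e-01, -1.57483253e-03,
         4.71112336e-02],
       [ 9.81691678e-01,  6.69318401e-04,  1.90475725e-01,
        -4.79201091e-01],
       [-1.90474342e-01, -1.73406840e-03,  9.81690643e-01,
        -1.11275217e+00],
       [ 0.00000000e+00,  0.00000000e+00,  0.00000000e+00,
         1.00000000e+00]])}
stand [(0.93, [0.473, -0.02, -0.003]), (0.33, [0.674, -0.029, 0.006])]
rack_tray [(0.64, [0.565, 0.333, 0.003])]
board_tray [(0.78, [0.444, -0.274, 0.003])]
cover [(0.89, [0.208, 0.304, -0.002]), (0.88, [0.431, 0.259, -0.0]), (0.68, [0.363, 0.518, -0.003])]
drip_rack [(0.77, [0.671, -0.03, 0.002]), (0.21, [0.565, 0.333, -0.004])]
tube1 [(0.64, [0.673, 0.016, 0.01]), (0.63, [0.669, -0.123, 0.003]), (0.51, [0.674, 0.062, 0.003]), (0.39, [0.671, -0.03, 0.005])]
spray_a [(0.6, [0.745, 0.229, -0.002])]
drive [(0.71, [0.671, -0.287, -0.001]), (0.51, [0.472, -0.022, 0.00
[... 1420 characters left out ...]
001]), (0.68, [0.598, -0.168, 0.002])]
{'t': 1.3, 'joint_positions': array([-8.79315308e-01,  4.02127124e-02,  8.47873104e-02, -2.12485126e-05,
       -1.61550429e+00, -3.33671246e-01]), 'qd': array([ 0.00098031,  0.00194288, -0.00124729,  0.00106681,  0.00203269,
       -0.00070624]), 'tau': array([ 1.37394956e-03, -3.67925549e+01,  3.47450459e+01,  6.93317011e+00,
       -8.95657049e-04,  2.21490990e-05]), 'position': array([ 0.21013044, -0.56197051,  0.23124284]), 'tcp_rot': array([ 5.59045957e-01, -3.09140377e+00, -1.98920765e-04]), 'contact_force': array([-0.62416826, -0.43381062, -0.5677252 ]), 'wrist_torque': array([ 0.06429008,  0.01515208, -0.02784501]), 'width': 0.9991856661708111}
```

View pics/top0.png

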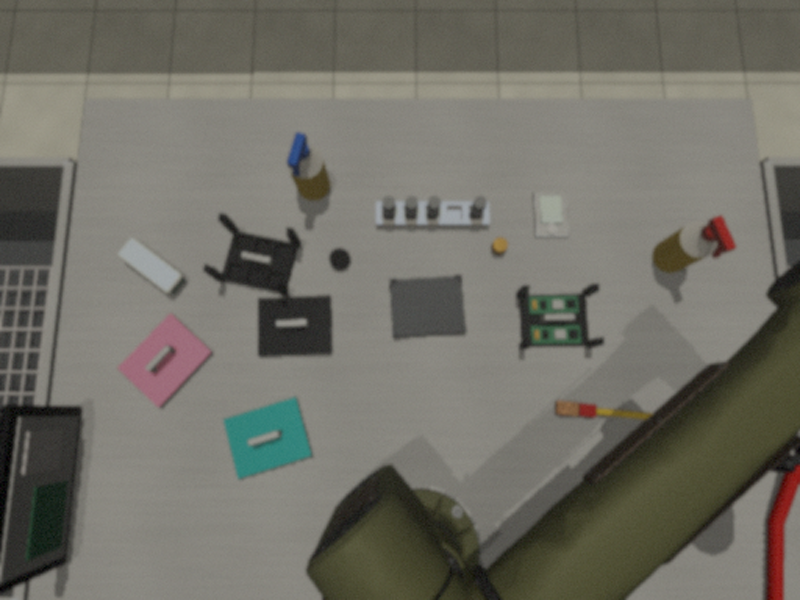

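View pics/side0.png

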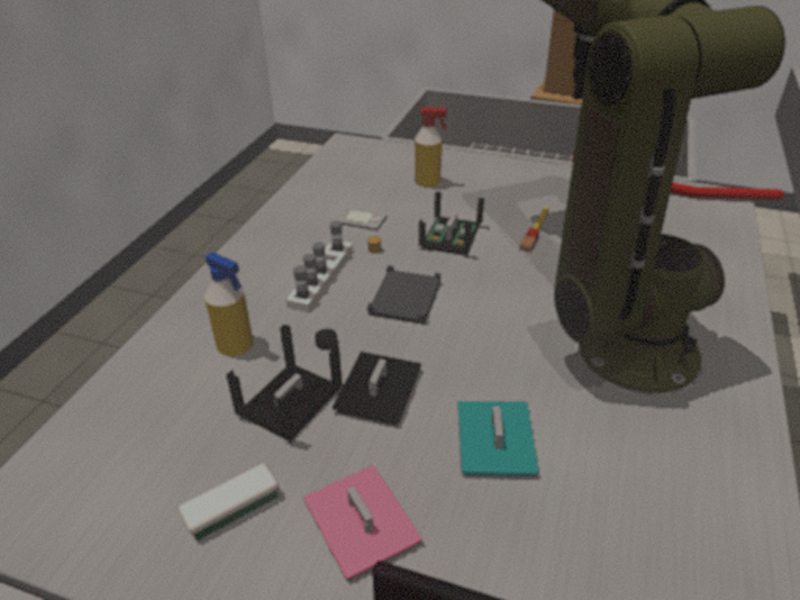

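The black cover is at (295,325); the pink (165,360) and turquoise (268,437) ones are look-alikes. The rack tray is at (258,258), the board tray at (556,318) and the base plate at (428,307). Four tubes stand at (389/411/433/478, 210), and the fourth pocket at (455) is empty. Next I fit outlines to the network masks, in both cameras.

```bash
cat > h.py <<'E'
from cell import *
import numpy as np, cv2
from scipy.optimize import minimize
from scipy.spatial.transform import Rotation as R
def box(cx,cy,sx,sy,z0,z1):
    return np.array([[cx+a*sx/2,cy+b*sy/2,z] for a in(-1,1) for b in(-1,1) for z in(z0,z1)])/1000
def corners(s,z0,z1): return [box(a*(75-s/2),b*(60-s/2),s,s,z0,z1) for a in(-1,1) for b in(-1,1)]
bar=lambda z0,z1:[box(0,0,60,12,z0,z1)]
M={"stand":[box(0,0,150,120,0,15)]+corners(16,15,25),
 "rack_tray":[box(0,0,136,106,0,12),box(0,0,150,120,12,20)]+corners(18,12,105)+bar(36,48),
 "board_tray":[box(0,0,136,106,0,12),box(0,0,150,120,12,20)]+corners(18,12,76)+bar(40,52),
 "cover":[box(0,0,136,106,0,12),box(0,0,150,120,12,18)]+bar(40,52),
 "drip_rack":[box(0,0,240,50,0,22)]}
def proj(P,c):
    p=camera_params(c); q=np.c_[P,np.ones(len(P))]@p["world_to_cam"].T
    u=(q[:,:3]*[1,-1,-1])@p["mtx"].T
    return u[:,:2]/u[:,2:]
def unproj(uv,z,c):
    p=camera_params(c); T=np.linalg.inv(p["world_to_cam"])
    d=T[:3,:3]@((np.linalg.inv(p["mtx"])@[uv[0],uv[1],1])*[1,-1,-1]); o=T[:3,3]
    return o+d*(z-o[2])/d[2]
S=4
def render(l,x,y,a,z,c,roi):
    im=np.zeros((roi[3]*S,roi[2]*S),np.uint8); r=R.from_euler("z",a).as_matrix()
    for b in M[l]:
        uv=(proj(b@r.T+[x,y,z],c)-roi[:2]+.5)*S
        cv2.fillConvexPoly(im,cv2.convexHull(np.round(uv*16).astype(np.int32)),255,shift=4)
    return cv2.GaussianBlur(im,(0,0),S).astype(float)/255
def mask(l,guess,c):
    best=None
    for d in cut_out(l,c):
        m=np.asarray(d["pixels"]).astype(np.uint8)
        if not m.any(): continue
        g=proj(np.array([[*guess,.01]]),c)[0]; v,u=np.nonzero(m); e=np.hypot(u.mean()-g[0],v.mean()-g[1])
        if best is None or e<best[0]: best=(e,m)
    return None if best is None or best[0]>30 else best[1]
def fit(l,guess,a0,z=0.,cams=("top","side"),snap=True):
    """pose x,y,yaw from the mask outlines; prints the mean per-camera overlap error"""
    obs={}
    for c in cams:
        if snap: snapshot(c)
        m=mask(l,guess,c)
        if m is None: print("no mask",l,c); continue
        x,y,w,h=cv2.boundingRect(m); roi=(x-12,y-12,w+24,h+24)
        pad=cv2.copyMakeBorder(m,40,40,40,40,0)[roi[1]+40:roi[1]+40+roi[3],roi[0]+40:roi[0]+40+roi[2]]
        big=cv2.resize(pad*255,None,fx=S,fy=S,interpolation=cv2.INTER_NEAREST)
        obs[c]=(cv2.GaussianBlur(big,(0,0),S).astype(float)/255,roi)
    out={}
    for cs in [tuple(obs)]+([(c,) for c in obs] if len(obs)>1 else []):
        f=lambda p:sum(((render(l,guess[0]+p[0]/100,guess[1]+p[1]/100,a0+p[2]/10,z,c,obs[c][1])-obs[c][0])**2).sum()/(obs[c][0]>.5).sum() for c in cs)
        r=minimize(f,[0,0,0],method="Nelder-Mead",options=dict(initial_simplex=[[0,0,0],[1,0,0],[0,1,0],[0,0,1.5]],xatol=.01,fatol=1e-5))
        out[cs]=(guess[0]+r.x[0]/100,guess[1]+r.x[1]/100,a0+r.x[2]/10); print(l,cs,np.round(out[cs],4),round(r.fun,3))
    return out[tuple(obs)]
def down(yaw):
    """tool pointing down with jaw axis (tool y) at the angle yaw from world x"""
    y=np.array([np.cos(yaw),np.sin(yaw),0]); z=np.array([0,0,-1.]); return R.from_matrix(np.c_[np.cross(y,z),y,z]).as_rotvec()
E
python3 - <<'E'
from h import *
for l,g,a in [("stand",(.473,-.019),1.6),("rack_tray",(.565,.332),1.4),("board_tray",(.443,-.276),1.57),("cover",(.429,.257),1.6),("drip_rack",(.670,-.029),1.57)]:
    fit(l,g,a)
q=read_state(); print(R.from_rotvec(q["tcp_rot"]).as_matrix().round(2))
for p,yaw in [((.565,.332,.1),0),((.67,.062,.1),0),((.473,-.019,.3),0)]:
    for k in (0,np.pi): 
        print(p,inverse_kinematics(np.array(p),down(yaw+k)))
E
```

```text
stand ('top', 'side') [ 0.4728 -0.017   1.6322] 0.026
stand ('top',) [ 0.4735 -0.0161  1.6396] 0.005
stand ('side',) [ 0.4723 -0.0199  1.6288] 0.014
rack_tray ('top', 'side') [0.5662 0.3346 1.3414] 0.147
rack_tray ('top',) [0.5662 0.3336 1.3538] 0.064
rack_tray ('side',) [0.5656 0.3356 1.3441] 0.079
board_tray ('top', 'side') [ 0.444  -0.2745  1.5853] 0.207
board_tray ('top',) [ 0.4443 -0.2747  1.5716] 0.119
board_tray ('side',) [ 0.4433 -0.2732  1.5809] 0.083
cover ('top', 'side') [0.4316 0.256  1.6053] 0.017
cover ('top',) [0.4321 0.2567 1.6059] 0.003
cover ('side',) [0.4312 0.2549 1.6047] 0.012
drip_rack ('top', 'side') [ 0.6687 -0.0284  1.5928] 0.688
drip_rack ('top',) [ 0.6693 -0.0289  1.5917] 0.286
drip_rack ('side',) [ 0.667  -0.0276  1.5738] 0.393
[[-0.94 -0.35 -0.  ]
 [-0.35  0.94  0.  ]
 [ 0.    0.   -1.  ]]
(0.565, 0.332, 0.1) [ 0.83579722  0.20808896  0.02872257  0.         -1.39142994  2.30579543]
(0.565, 0.332, 0.1) [ 0.83579722  0.20808896  0.02872257  0.         -1.39142994 -0.83579722]
(0.67, 0.062, 0.1) [ 0.38862934  0.25337079  0.08163121  0.         -1.39905675  2.75296331]
(0.67, 0.062, 0.1) [ 0.38862934  0.25337079  0.08163121  0.         -1.39905675 -0.38862934]
(0.473, -0.019, 0.3) [ 0.38790368 -0.27857083 -0.0806612   0.         -1.76870596  2.75368897]
(0.473, -0.019, 0.3) [ 0.38790368 -0.27857083 -0.0806612   0.         -1.76870596 -0.38790368]
```

```bash
cat >> h.py <<'E'
def st(): 
    s=read_state(); return s["position"],s["contact_force"],s["width"]
def pick(x,y,a,zg,zup=.25,zbase=0.):
    """take a handle: bar direction a, tcp height zg above the base"""
    o=down(a+np.pi/2); grip(.7,80)
    goto(np.array([x,y,zup]),o); move_linear(np.array([x,y,zbase+zg+.03]),v=.2); move_linear(np.array([x,y,zbase+zg]),v=.06)
    f0=st()[1]; grip(0.,80); p,f,w=st(); print("gripped width",round(w,3),"pos",p.round(4),"df",(f-f0).round(1))
    move_linear(np.array([x,y,zbase+zg+.01]),v=.05); move_linear(np.array([x,y,zup]),v=.2); p,f,w=st(); print("lifted f",f.round(1),"w",round(w,3))
def lower(x,y,zfrom,zto,step=.002,lim=10,v=.03):
    """step down until contact; returns the height reached"""
    move_linear(np.array([x,y,zfrom]),v=.1); wait(.2); f0=st()[1]; z=zfrom
    while z>zto+1e-5:
        z=max(z-step,zto); move_linear(np.array([x,y,z]),v=v); f=st()[1]-f0
        if f[2]>lim: break
    p,f,w=st(); print("lowered to",round(z,4),"target",round(zto,4),"real",p.round(4),"df",(f-f0).round(1)); return z
E
python3 - <<'E'
from h import *
pick(.566,.334,1.345,.025)
o=down(1.635+np.pi/2)
move_linear(np.array([.473,-.018,.25]),o,v=.2)
snapshot("top");cv2.imwrite("pics/s1.png",snapshot("side")[60:330,100:460].repeat(2,0).repeat(2,1))
zt=.025+.015
z=lower(.473,-.018,zt+.018,zt)
print(read_state()["t"])
cv2.imwrite("pics/s2.png",snapshot("side")[100:300,180:380].repeat(3,0).repeat(3,1))
E
```

```text
gripped width 0.12 pos [0.5663 0.3342 0.0256] df [ 0.7 -0.3  2. ]
lifted f [-0.   0.8 -5.5] w 0.126
lowered to 0.04 target 0.04 real [ 0.4735 -0.018   0.0406] df [-0.   0.6  4.3]
16.4833
```

View pics/s2.png

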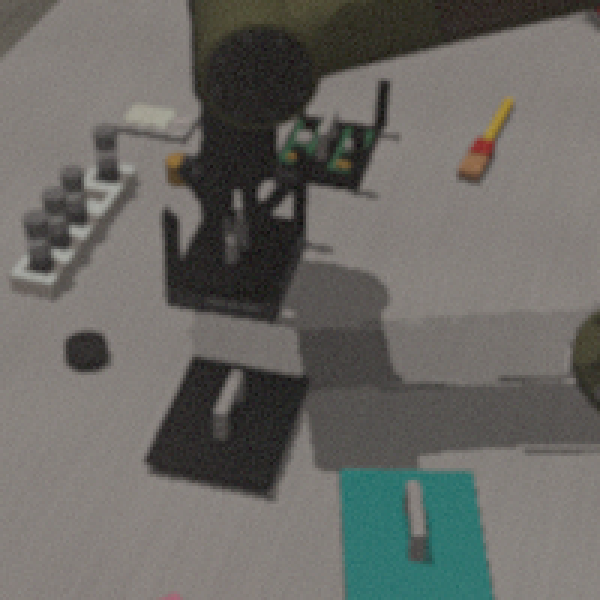

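The tray looks seated on the plate. I'll release it, clear the arm and measure the tray and the tubes.

Run:
```python
from h import *
grip(.7); p=st()[0]; print(st()[0],st()[1].round(1))
move_linear(np.array([p[0],p[1],.25]),v=.2)
goto(np.array([.35,-.3,.3]),down(np.pi))
fit("rack_tray",(.473,-.018),1.635,z=.015)
for c in("top","side"):
    print(c,[(round(d["score"],2),np.round(d["centre"],3)) for l in("rack_tray","tube1","drip_rack") for d in landmark_of(l,c)])
im=snapshot("top"); cv2.imwrite("pics/t2.png",cv2.resize(im[110:250,220:340],None,fx=5,fy=5,interpolation=cv2.INTER_CUBIC)[:600])
```

```text
[ 0.4730679  -0.01801834  0.04009106] [-0.1  0.4 -0.5]
rack_tray ('top', 'side') [ 0.4726 -0.0165  1.6335] 0.16
rack_tray ('top',) [ 0.4724 -0.0163  1.6353] 0.097
rack_tray ('side',) [ 0.4728 -0.0166  1.6292] 0.062
top [(0.63, array([0.673, 0.018, 0.008])), (0.54, array([ 0.668, -0.122,  0.   ])), (0.54, array([ 0.67 , -0.031,  0.007])), (0.43, array([0.675, 0.063, 0.004])), (0.69, array([ 0.67 , -0.03 ,  0.002]))]
side [(0.79, array([ 0.471, -0.021,  0.012])), (0.24, array([ 0.4  ,  0.214, -0.007])), (0.71, array([0.671, 0.014, 0.003])), (0.7, array([ 0.673, -0.025,  0.006])), (0.65, array([0.671, 0.06 , 0.004])), (0.58, array([ 0.678, -0.122,  0.011])), (0.72, array([ 0.67 , -0.025, -0.002])), (0.23, array([0.673, 0.063, 0.004]))]
```

View pics/t2.png

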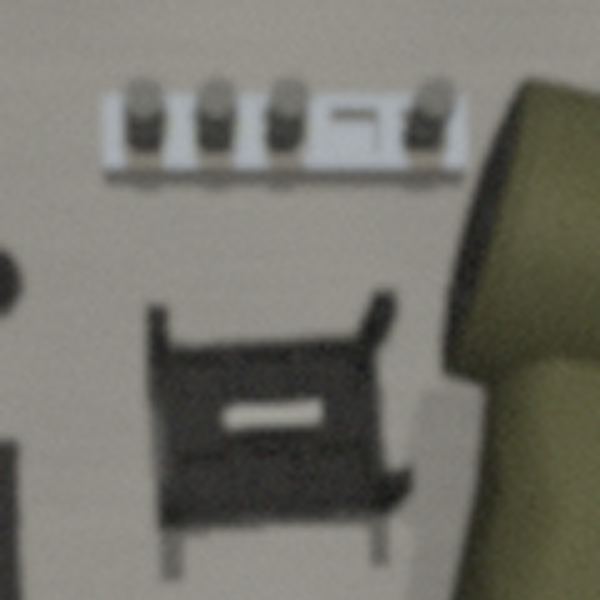

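The tray is home, within about 1.5 mm by the fits. Next is the first tube.

```bash
cat >> h.py <<'E'
TR=(.473,-.017,1.634)
def tube(src,pk,turn=0.,vlim=6):
    o=down(np.pi); x,y=src; grip(.7,30)
    goto(np.array([x,y,.2]),o); move_linear(np.array([x,y,.053]),v=.15); grip(0.,30)
    p,f,w=st(); print("tube w",round(w,3),p.round(4))
    move_linear(np.array([x,y,.2]),v=.15); print("held",round(st()[2],3))
    r=R.from_euler("z",TR[2]).as_matrix()[:2,:2]; t=r@np.array(pk)+TR[:2]
    o=down(TR[2]+np.pi/2+turn); move_linear(np.array([*t,.2]),o,v=.25)
    best=False
    for d in [(0,0),(.002,0),(-.002,0),(0,.002),(0,-.002),(.003,.003),(-.003,-.003),(.003,-.003),(-.003,.003)]:
        q=t+r@np.array(d); z=lower(*q,.089,.068,lim=vlim)
        if z<.0725: best=True; break
        move_linear(np.array([*q,.089]),v=.05)
    if not best: print("NOT IN"); return
    grip(.45); p=st()[0]; move_linear(np.array([p[0],p[1],.2]),v=.15); print("placed with",d,"t",read_state()["t"])
E
python3 - <<'E'
from h import *
for u,v in [(145,100),(217,100),(290,100),(435,98)]: print(unproj((220+(u+.5)/5-.5,110+(v+.5)/5-.5),.085,"top").round(4))
tube((.671,.062),(-.042,-.032) if False else (.042,.032),.3)
cv2.imwrite("pics/s3.png",snapshot("side")[80:280,160:360].repeat(3,0).repeat(3,1))
E
```

```text
[0.6676 0.0626 0.085 ]
[0.6676 0.0175 0.085 ]
[ 0.6676 -0.0283  0.085 ]
[ 0.669  -0.1192  0.085 ]
tube w 0.295 [0.6715 0.0621 0.0539]
held 0.29
lowered to 0.068 target 0.068 real [0.4386 0.0228 0.0688] df [-2.   0.2  6.7]
placed with (0, 0) t 31.3
```

View pics/s3.png

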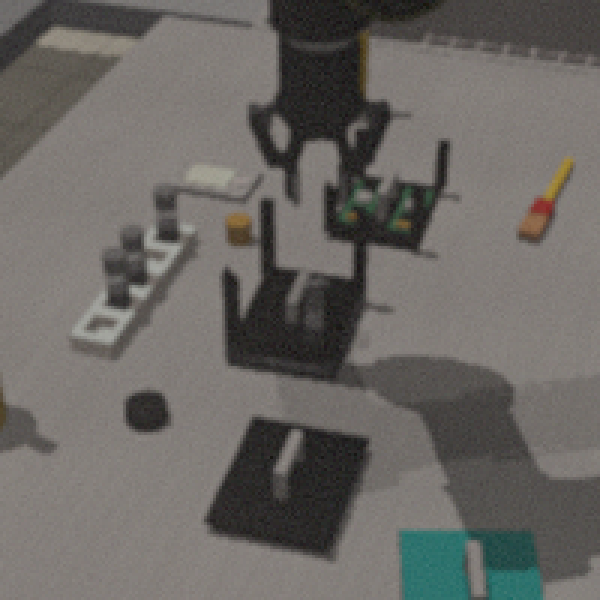

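The tube stands in the near-left pocket (crop 315,305). On to the others.

Run:
```python
from h import *
tube((.671,-.122),(-.042,-.032),.3)
tube((.671,-.029),(0,-.032))
tube((.671,.017),(0,.032))
goto(np.array([.35,-.1,.3]),down(np.pi)); goto(np.array([.22,-.5,.3]),down(np.pi-.6))
t=snapshot("top"); s=snapshot("side")
cv2.imwrite("pics/c4.png",np.hstack([cv2.resize(t[110:250,190:310],(400,466),interpolation=cv2.INTER_CUBIC),cv2.resize(s[100:240,200:320],(400,466),interpolation=cv2.INTER_CUBIC)]))
fit("board_tray",(.443,-.276),1.57); fit("cover",(.43,.257),1.605,snap=False); fit("rack_tray",(.473,-.018),1.635,z=.015,snap=False)
```

```text
tube w 0.291 [ 0.6714 -0.1221  0.0539]
held 0.298
lowered to 0.068 target 0.068 real [ 0.5078 -0.057   0.0688] df [-0.8  0.3  4.7]
placed with (0, 0) t 41.8
tube w 0.291 [ 0.6714 -0.029   0.0539]
held 0.291
lowered to 0.068 target 0.068 real [ 0.5051 -0.015   0.0688] df [-3.7  2.4  6.5]
placed with (0, 0) t 51.85
tube w 0.297 [0.6714 0.017  0.0539]
held 0.297
lowered to 0.068 target 0.068 real [ 0.4412 -0.0191  0.0688] df [-1.2  0.6  6.9]
placed with (0, 0) t 62.1833
board_tray ('top', 'side') [ 0.4448 -0.2746  1.5834] 0.274
board_tray ('top',) [ 0.4451 -0.274   1.5717] 0.103
board_tray ('side',) [ 0.4445 -0.2749  1.5845] 0.167
cover ('top', 'side') [0.4027 0.2176 1.6107] 0.009
cover ('top',) [0.4031 0.2179 1.6115] 0.004
cover ('side',) [0.4027 0.2168 1.6063] 0.004
no mask rack_tray top
rack_tray ('side',) [ 0.4713 -0.0141  1.6304] 0.36
```

View pics/c4.png

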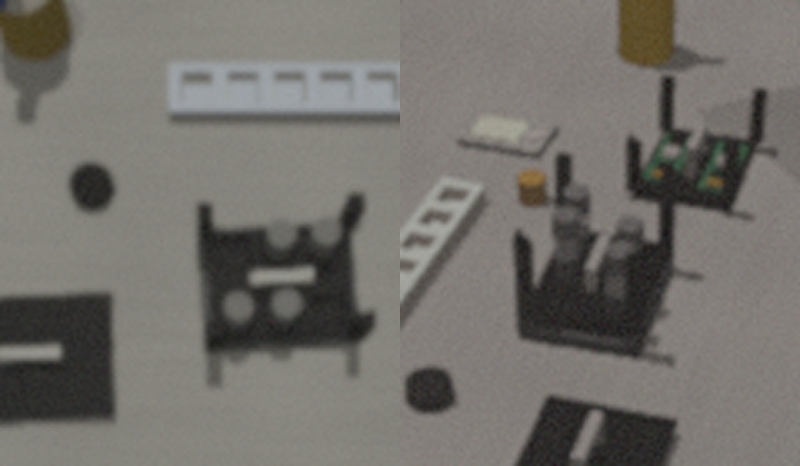

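All four tubes are in their pockets: crop left (238,307), (287,305), (282,235), (327,232). The cover was knocked to (.403,.217). Next is the board tray.

Run:
```python
from h import *
pick(.4447,-.2746,1.578,.031,zup=.27)
move_linear(np.array([.473,-.017,.27]),down(1.634+np.pi/2),v=.15)
zt=.031+.110
z=lower(.473,-.017,zt+.02,zt,lim=8)
cv2.imwrite("pics/s5.png",snapshot("side")[80:280,160:360].repeat(3,0).repeat(3,1)); print(read_state()["t"])
```

```text
gripped width 0.124 pos [ 0.4449 -0.2747  0.0315] df [-1.7  0.1  3.2]
lifted f [ 0.5 -0.  -6.1] w 0.118
lowered to 0.141 target 0.141 real [ 0.4733 -0.017   0.1415] df [ 0.9 -0.2  3. ]
76.3167
```

View pics/s5.png

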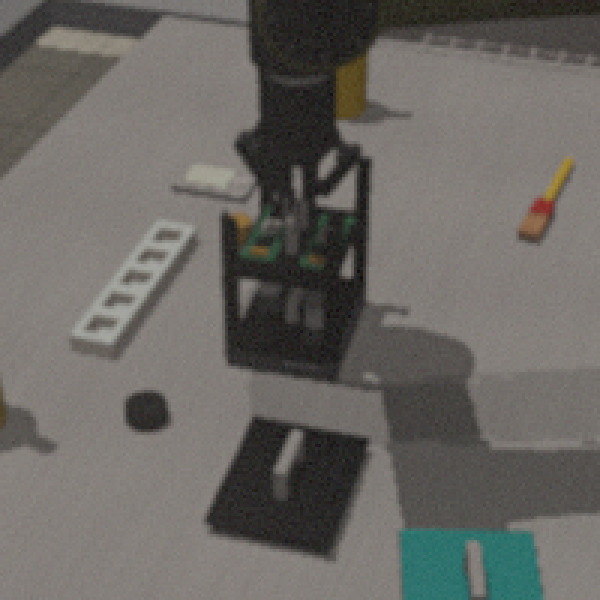

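The board tray looks seated. I'll release it, refit the cover and go on.

Run:
```python
from h import *
grip(.6); p=st()[0]; print(p.round(4)); move_linear(np.array([p[0],p[1],.3]),v=.2)
goto(np.array([.35,-.3,.3]),down(np.pi))
c=fit("cover",(.403,.217),1.61)
b=fit("board_tray",(.473,-.017),1.634,z=.110,snap=False)
pick(c[0],c[1],c[2],.031,zup=.3)
move_linear(np.array([.473,-.017,.3]),down(1.634+np.pi/2),v=.15)
zt=.031+.176
z=lower(.473,-.017,zt+.02,zt,lim=8)
cv2.imwrite("pics/s6.png",snapshot("side")[60:260,160:360].repeat(3,0).repeat(3,1)); print(read_state()["t"])
```

```text
[ 0.4731 -0.017   0.1412]
cover ('top', 'side') [0.4022 0.2173 1.6116] 0.015
cover ('top',) [0.4024 0.2187 1.6086] 0.006
cover ('side',) [0.4025 0.2163 1.6093] 0.006
no mask board_tray side
board_tray ('top',) [ 0.472  -0.0189  1.6356] 0.14
gripped width 0.119 pos [0.4025 0.2174 0.0315] df [-1.1 -0.4  2.9]
lifted f [ 0.1  0.4 -2.6] w 0.123
lowered to 0.207 target 0.207 real [ 0.4731 -0.0171  0.2075] df [-0.9 -0.7  2.4]
91.0333
```

View pics/s6.png

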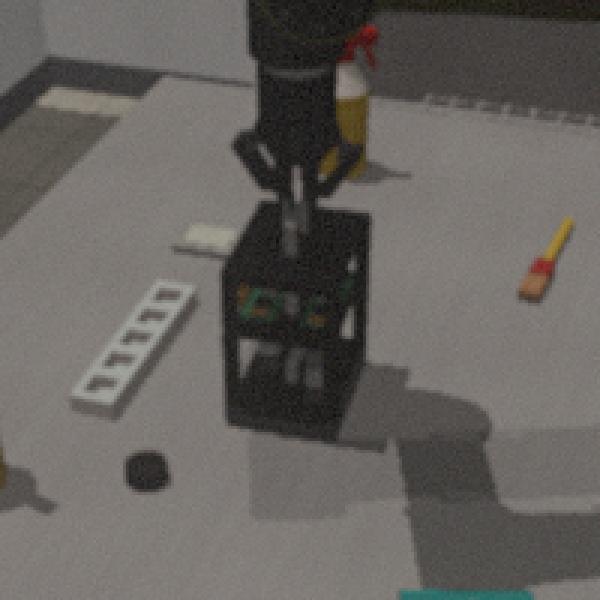

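Run:
```python
from h import *
grip(.6); p=st()[0]; print(p.round(4)); move_linear(np.array([p[0],p[1],.32]),v=.2)
goto(np.array([.35,-.3,.32]),down(np.pi)); wait(.5)
s=snapshot("side"); t=snapshot("top")
fit("cover",(.473,-.017),1.634,z=.176,snap=False)
# expected outline of a home cover plate and of the base plate
o=[cv2.resize(i,None,fx=5,fy=5,interpolation=cv2.INTER_CUBIC) for i in (s,t)]
for i,c in zip(o,("side","top")):
    for l,z,col in (("cover",.176,(0,255,255)),("board_tray",.110,(0,255,0)),("rack_tray",.015,(255,100,0))):
        b=M[l][1]@R.from_euler("z",1.634).as_matrix().T+[.473,-.017,z]
        cv2.polylines(i,[cv2.convexHull(np.round((proj(b,c)+.5)*5).astype(np.int32))],True,col,1)
u,v=(proj(np.array([[.473,-.017,.1]]),"side")[0]*5).astype(int); w,x=(proj(np.array([[.473,-.017,.1]]),"top")[0]*5).astype(int)
cv2.imwrite("pics/f7.png",np.hstack([o[0][v-280:v+280,u-200:u+200],o[1][x-280:x+280,w-200:w+200]])); print(read_state()["t"])
```

```text
[ 0.4731 -0.0169  0.2071]
no mask cover side
cover ('top',) [ 0.4726 -0.016   1.6336] 0.003
94.0917
```

View pics/f7.png

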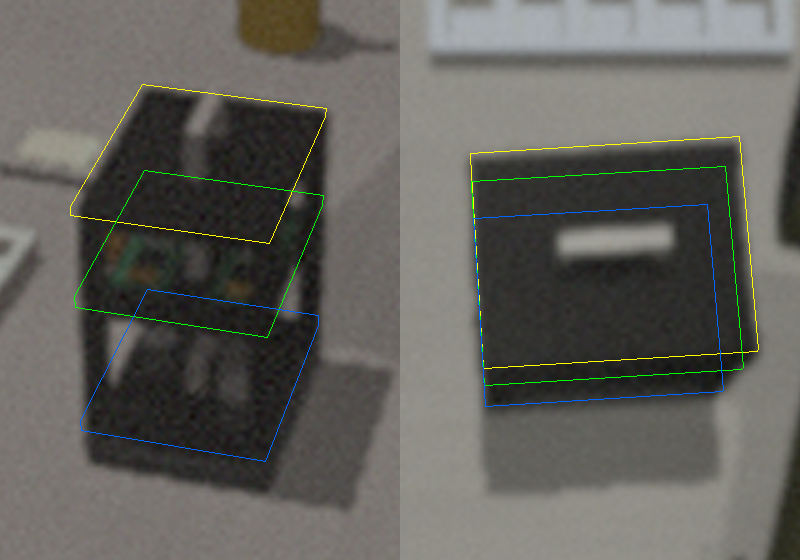

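```bash
python3 -c "
from cell import *
close_job()"
```

```text
the job is handed in; nothing more can be done
```

I built the stack and handed the job in at about 94 s of the 200 s allowed. From bottom to top it is the pocket tray on the base plate, four tubes in its pockets, the circuit-board tray, and the black cover. The fifth tube was absent. During the run the cover was knocked to about (.403, .217), so I measured it again before picking it up.

**Last checks:**
- **Height:** every piece came down to its full seated height with no early contact force, so nothing was caught on a lip or pocket edge.
- **Position:** the top camera put the cover at (.4726, -.016), turned 1.634 rad, within about 1 mm of the target. It put the board tray about 2 mm off its target, inside the 3 mm play.
- **Tubes:** after placing, the pictures showed all four upright in separate pockets.

**Failed or disagreed:**
- **Side camera:** the outlines I drew for a seated stack sat about 1.5 pixels off (roughly 4 mm), by about the same amount at all three levels. I took that as a calibration offset.
- **Missing masks:** the network gave no side-camera mask for the board tray or the cover once stacked, so their final position checks come from the top camera alone. It also gave no top-camera mask for the pocket tray once the tubes were in. Its side-only fit there was poor, about 3 mm off in y.

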